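# Find the check weight by feel and set it on the scale

## Robot

A 7-joint arm with a two-finger parallel gripper is mounted at the origin on the work surface. World frame = base frame: x ahead of the robot, y to its left, z up, the work surface at z = 0. Lengths are in m, angles in degrees, forces in N, time in s.
With the tool pointing down it reaches from about 0.425 to 0.875 m from the base axis. Payload 4.7 kg.
Tool frame: the origin (TCP) lies at the very end of the fingers, on their centre line; the grasp point (between the pads) lies 19 mm behind it; z points along the fingers, x is the direction in which the jaws open and shut, and the axes are right-handed (so a half turn about z gives the same grasp; the last joint's range is limited). The gripper opens to 87 mm and grips with 3 to 60 N. Pads are 19 mm wide; open, the fingers measure 117 mm over their backs; the gripper's body (75 mm by 190 mm) begins 51 mm behind the grasp point.
Start: joints at [-68.864, 18.392, -4.016, 83.108, 1.295, 78.541, -3.26], TCP at [0.226, 0.61, 0.223] pointing down, gripper open.
Joint ranges: [-163.93, 163.93], [-17.29, 119.83], [-79.2, 71.16], [3.27, 140.29], [-89.18, 269.18], [5.43, 117.66], [-154.24, 154.24]. Speed limits (degrees/s): [147.25, 147.25, 180, 180, 180, 180, 180].

## Interface

Orientations are given as [roll, pitch, yaw] about the fixed x, y, z axes, in that order (R = Rz(yaw) Ry(pitch) Rx(roll)).
In Python, from cell import sensors, vision, env gives the robot as it stands.
- The arm moves only by the shell command python3 -m inch 'ROWS' [OPENING] [FORCE]. ROWS is a JSON object of lists of equal length, an entry for each row: "dp": the shift along the tool's x, y, z in m, a list of three; "turn": the turn about the tool's z in degrees. A call has 1 to 8 rows; each row shifts and turns the commanded pose from where the row before left it, along the tool's axes as they then stand; what a row does not reach is not made up. A row lasts 1/8 s, in which the tool goes at most 62.5 mm and 10.7 degrees, less where a joint would pass 70% of its speed; a pose out of reach is approached as far as the arm can. A call is refused whole if a number of a shift passes 0.0625 or a number of a turn 10.7, either way. A call with a gripper value outside its range is refused whole. OPENING is the closure, from -1 (fully open) to 1 (shut), set as the call begins (- or left out, the last holds). The fingers move at their own pace and stop on an object; FORCE is the grip in N (left out, the last holds). Time passes only in rows, so rows that do not move let the fingers close. It gives the time, the measured TCP pose, the force and the opening at its end, in the units of the state.
- sensors.get_obs(): the state, without advancing time (a new reading comes with each control period).
- vision.read_camera(name): name is "side" or "top" or "wrist"; returns the picture (480x640x3 uint8, blue, green, red); there is no depth.
- vision.get_calibration(name): a dict with "K" (3x3 intrinsics, pixels), "pose" (4x4, takes a point from camera to world coordinates). Camera axes: x right, y down, z forward; pixel columns grow to the right and rows downward; lengths in m; the calibration is good to about 2 mm. A picture is of the moment at which its call begins: read the wrist's pose just before it. get_calibration takes no time and is no camera call; for the wrist camera it gives the pose at the moment of the call.
- env.sign_off(): hands the job in, once; it reports no verdict.
The state is a dict: "time_s": time; "qpos": joint angles; "joint_velocities": joint speeds; "effort": joint torques, N m; "tool_pos": TCP position; "tool_rot": TCP orientation; "force": force on the tool from outside, world axes, zero at the start; "wrist_torque": the same for the moment, N m; "grip_width": finger opening in m.
Only numpy, scipy, OpenCV 4.12 (cv2) and the standard library are available. Lean on these libraries where they do the work, as an engineer would, in place of code of your own. Each camera call takes 0.05 s, during which the arm holds its last target.

## Task

Make the scale ready for its daily check: take the blue dust cover off it and lay it the right way up on the middle of the grey parking mat. The steel check weight is in one of the four identical closed jars, and only its heaviness in the hand tells which: stand that heavy jar upright in the middle of the scale's pan. Leave the other three jars standing upright on the bench, keep every jar upright on the way, and do not shift or knock over the bottle, the wooden box or the dishes.

Things in the scene. Friction and masses are not known exactly. Their poses are not given: they have to be found in the camera images.
- jar_a_centre (a point): closed white plastic jar with round red cap, one of four that look alike. Body 60 x 60 mm, 84 mm high; cap 42 mm across, 36 mm high, centred on top (total 120 mm). This point: the jar's centre, 60 mm above its underside; z up. Stands on the bench. Weighs 430 to 550 g with the steel check weight inside (loose in the bottom), 80 to 95 g without; which jar has it changes from start to start
- jar_b_centre (a point): closed white plastic jar with round red cap, one of four that look alike. Body 60 x 60 mm, 84 mm high; cap 42 mm across, 36 mm high, centred on top (total 120 mm). This point: the jar's centre, 60 mm above its underside; z up. Stands on the bench. Weighs 430 to 550 g with the steel check weight inside (loose in the bottom), 80 to 95 g without; which jar has it changes from start to start
- jar_c_centre (a point): closed white plastic jar with round red cap, one of four that look alike. Body 60 x 60 mm, 84 mm high; cap 42 mm across, 36 mm high, centred on top (total 120 mm). This point: the jar's centre, 60 mm above its underside; z up. Stands on the bench. Weighs 430 to 550 g with the steel check weight inside (loose in the bottom), 80 to 95 g without; which jar has it changes from start to start
- jar_d_centre (a point): closed white plastic jar with round red cap, one of four that look alike. Body 60 x 60 mm, 84 mm high; cap 42 mm across, 36 mm high, centred on top (total 120 mm). This point: the jar's centre, 60 mm above its underside; z up. Stands on the bench. Weighs 430 to 550 g with the steel check weight inside (loose in the bottom), 80 to 95 g without; which jar has it changes from start to start
- pan_top (a point): centre of the top face of the scale's round steel pan: 110 mm across, 62 mm above the bench when unloaded and 17 mm above the scale's housing (a white box 170 x 170 x 45 mm, fixed to the bench, centred under the pan, dark display on one side). Axes are the housing's; z is up
- pan (a joint): how far the sprung pan has sunk, in m: 0 unloaded, 0.010 at its bottom stop; about 1.4 mm per newton (near 1 mm under a jar without the weight, 5.5 to 7.5 mm under the jar with it)
- cover_grip (a point): centre of the black grip bar on the scale's blue dust cover: a shallow box upside down, 150 x 150 mm, 28 mm high, 140 g, resting on the scale's housing over the pan. The bar stands on its middle: 60 mm along x, 18 mm wide along y, 36 mm high; this point is half-way up it, 46 mm above the cover's lower rim, 91 mm above the bench at the start. z up
- mat_top (a point): centre of the top face of the square parking mat, black rubber with a grey field, 190 x 190 mm, 5 mm thick, fixed flat on the bench. It lies on the other side of the jars from the scale. Axes along its sides
- tall_bottle: amber bottle with a black cap, 64 mm across, 200 mm high, 550 g, standing among the jars; a bystander. Origin at the centre of its underside
- slide_box: closed wooden box, 85 mm (its x) by 60 mm (its y), 50 mm high, among the jars; a bystander. Origin at the centre of its underside
- dishes: stack of four round dishes, 90 mm across, 57 mm high, beyond the scale or the mat; a bystander. Origin at the centre of its underside
- tube_rack: yellow rack of capped tubes, 70 mm (x) by 150 mm (y), 88 mm high, fixed, beyond the scale or the mat; a bystander. Origin at the centre of its underside. Other fixed equipment: a microscope 380 mm high at the left edge and a centrifuge 220 mm high at the right edge (both over 0.5 m off the robot's centre line), and drawers, carton and bottles up to 180 mm high beyond 0.77 m ahead
Not all that is in view belongs to the job. What is shaped like the part that bears jar_b_centre but pink is not meant.

How it is judged:
By the outcome, as a careful person would: the job done as asked, in the order asked, and still so for the second after the job is handed in, with the robot touching nothing.
It also fails if it takes over 72 s, if anything falls off the work surface, if the arm or the gripper's body presses on something with over 40 N, if the wrist force passes 120 N, or if a joint passes its speed limit or range.

## Working session

There is one attempt and no reset: what is moved stays moved. The work goes in short steps, Python scripts to look and compute and a shell command to move; the robot and the scene stay as the last step left them, time stands still between calls to the robot, and variables do not carry over. Pictures are saved under pics/ and viewed, and the job is handed in when it is done.

```bash
ls; mkdir -p pics; python3 - <<'E'
from cell import sensors, vision, env
import cv2
print(sensors.get_obs())
for n in ("side","top","wrist"):
    c=vision.get_calibration(n); print(n,c)
    cv2.imwrite(f"pics/{n}0.png",vision.read_camera(n))
E
```

```text
pics
{'time_s': 0.0, 'qpos': array([-68.86393063,  18.43921139,  -4.01523598,  83.17495243,
         1.29641473,  78.54116902,  -3.26096276]), 'joint_velocities': array([ 0.02792827,  0.00282621, -0.01990017, -0.12102938, -0.0427745 ,
        0.10182668,  0.00196459]), 'effort': array([ 2.67352370e-04, -4.91300690e+01, -4.04286291e-01, -3.12524450e+01,
       -6.39817631e-02,  4.40561422e-02,  1.80157290e-04]), 'tool_pos': array([0.22567419, 0.60897244, 0.22145933]), 'tool_rot': array([1.79992735e+02, 1.10010936e-01, 6.96727136e+01]), 'force': array([-0.08925974, -0.43881348,  0.15870742]), 'wrist_torque': array([-0.01450733, -0.01933679,  0.02063258]), 'grip_width': 0.08713711656397051}
side {'K': array([[454.48943564,   0.        , 319.19173269],
       [  0.        , 454.48943564, 247.33130529],
       [  0.        ,   0.        ,   1.        ]]), 'pose': array([[ 0.99481921, -0.08239833,  0.05954208,  0.49835608],
       [-0.10007135, -0.69059207,  0.71628788, -0.60976529],
       [-0.01790164, -0.7185354 , -0.69525996,  0.68031045],
       [ 0.        ,  0.        ,  0.        ,
[... 252 characters left out ...]
      [-0.99954415, -0.02965715, -0.00565284, -0.00721258],
       [ 0.01140576, -0.19757572, -0.98022127,  1.26174472],
       [ 0.        ,  0.        ,  0.        ,  1.        ]])}
wrist {'K': array([[400.12031615,   0.        , 318.37902119],
       [  0.        , 400.12031615, 242.68552034],
       [  0.        ,   0.        ,   1.        ]]), 'pose': array([[ 3.48919168e-01,  8.92667445e-01,  2.85307286e-01,
         1.45830637e-01],
       [ 9.37152536e-01, -3.32117834e-01, -1.06971348e-01,
         6.38826047e-01],
       [-7.34201912e-04,  3.04700800e-01, -9.52447838e-01,
         3.82997362e-01],
       [ 0.00000000e+00,  0.00000000e+00,  0.00000000e+00,
         1.00000000e+00]])}
```

View pics/top0.png

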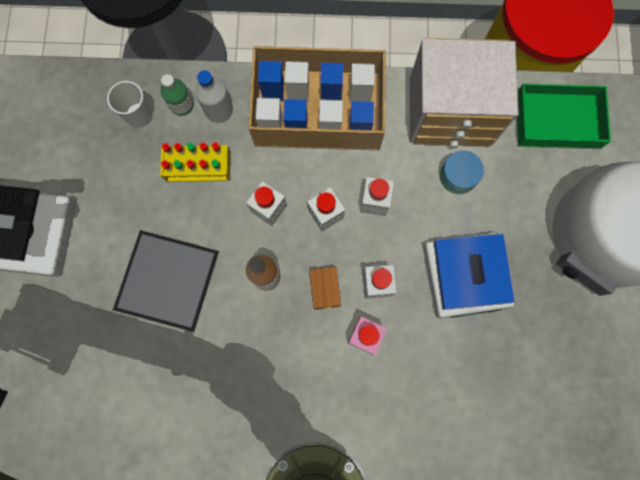

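View pics/side0.png

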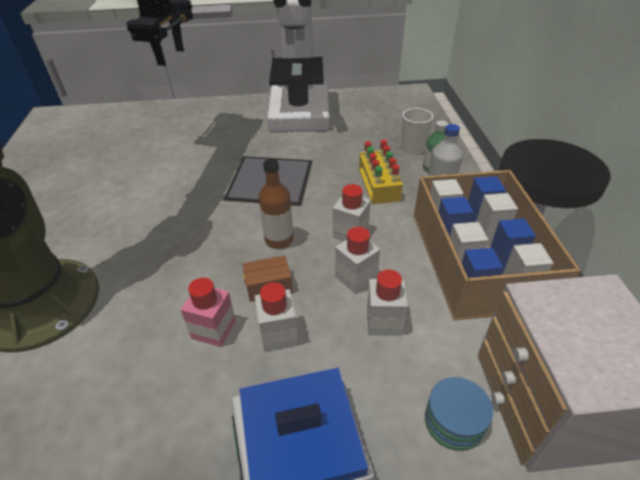

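View pics/wrist0.png

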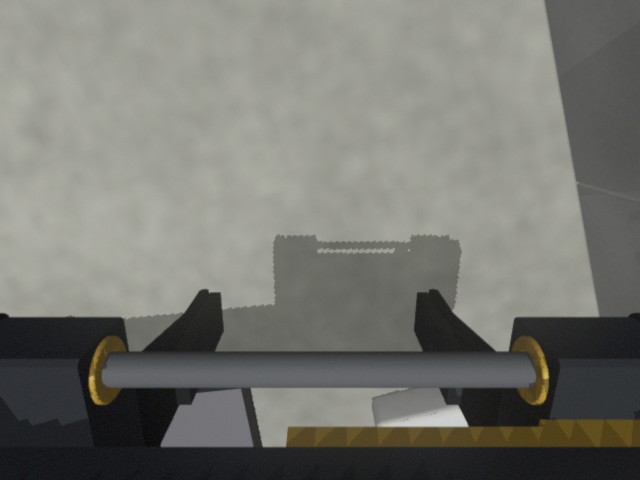

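```bash
cat > h.py <<'E'
import numpy as np, cv2
from cell import sensors, vision
def ray(c,uv):
    d=c["pose"][:3,:3]@np.linalg.solve(c["K"],[uv[0],uv[1],1.]); return c["pose"][:3,3],d/np.linalg.norm(d)
def plane(c,uv,z):
    o,d=ray(c,uv); return o+d*(z-o[2])/d[2]
def tri(c1,u1,c2,u2):
    o1,d1=ray(c1,u1);o2,d2=ray(c2,u2)
    s=np.linalg.lstsq(np.c_[d1,-d2],o2-o1,rcond=None)[0]
    a,b=o1+s[0]*d1,o2+s[1]*d2; return (a+b)/2,np.linalg.norm(a-b)
def blobs(m,amin):
    cs,_=cv2.findContours(m.astype(np.uint8),cv2.RETR_EXTERNAL,cv2.CHAIN_APPROX_NONE)
    o=[]
    for k in cs:
        M=cv2.moments(k)
        if M["m00"]>amin:o.append((np.array([M["m10"],M["m01"]])/M["m00"],M["m00"],k))
    return o
E
python3 - <<'E'
from h import *
np.set_printoptions(precision=4,suppress=True)
ct,cs=vision.get_calibration("top"),vision.get_calibration("side")
T,S=[cv2.imread(f"pics/{n}0.png") for n in("top","side")]
H=lambda i:cv2.cvtColor(i,cv2.COLOR_BGR2HSV)
def red(i):
    h=H(i);return ((h[...,0]<6)|(h[...,0]>174))&(h[...,1]>190)&(h[...,2]>110)
rt=[b for b in blobs(red(T),150) if b[1]<900]; rs=[b for b in blobs(red(S),200)]
for b in rt:
    print("top",b[0],b[1])
    for s in rs:
        p,g=tri(ct,b[0],cs,s[0])
        if g<.006: print("   ",s[0],p,g)
h=H(T);hs=H(S)
blue=(h[...,0]>105)&(h[...,0]<128)&(h[...,1]>150)
for b in blobs(blue,2000):
    print("blue top",b[0],b[1],cv2.approxPolyDP(b[2],8,True)[:,0].tolist(),cv2.minAreaRect(b[2]))
blue=(hs[...,0]>105)&(hs[...,0]<128)&(hs[...,1]>150)
for b in blobs(blue,5000):
    print("blue side",b[0],b[1],cv2.approxPolyDP(b[2],8,True)[:,0].tolist())
for n,I,roi in (("T",T,(460,240,500,300)),("S",S,(265,395,335,440)),):
    x0,y0,x1,y1=roi; m=np.zeros(I.shape[:2],bool); m[y0:y1,x0:x1]=I[y0:y1,x0:x1].max(2)<70
    for b in blobs(m,100): print("bar",n,b[0],b[1],cv2.minAreaRect(b[2]))
E
python3 - <<'E'
import cv2
T=cv2.imread("pics/top0.png");S=cv2.imread("pics/side0.png")
a=cv2.resize(T[225:325,420:520],None,fx=4,fy=4,interpolation=2)
b=cv2.resize(S[360:480,220:380],None,fx=2.5,fy=2.5,interpolation=2)
c=cv2.resize(T[220:340,100:230],None,fx=3,fy=3)
import numpy as np
o=np.zeros((800,800,3),np.uint8);o[:400,:400]=a;o[:300,400:]=b;o[400:760,:390]=c
cv2.imwrite("pics/z.png",cv2.resize(o,(600,600)))
E
```

```text
top [368.5536 334.849 ] 250.5
top [325.7351 202.0468] 231.5
top [263.8725 195.9209] 227.5
top [379.0357 187.3494] 186.5
blue top [473.6185 271.0615] 4584.5 [[502, 235], [435, 242], [444, 307], [513, 301]] ((473.9207458496094, 270.7865905761719), (69.35100555419922, 71.6700668334961), 83.6598129272461)
blue side [300.9131 429.6008] 10755.0 [[336, 369], [241, 390], [251, 479], [347, 479], [366, 468]]
bar T [477.4047 269.3607] 219.5 ((477.16998291015625, 269.19000244140625), (27.29432487487793, 9.899495124816895), 81.8698959350586)
bar S [298.3137 419.1139] 859.0 ((298.53533935546875, 419.1588134765625), (21.367652893066406, 44.14535140991211), 77.47119140625)
```

View pics/z.png

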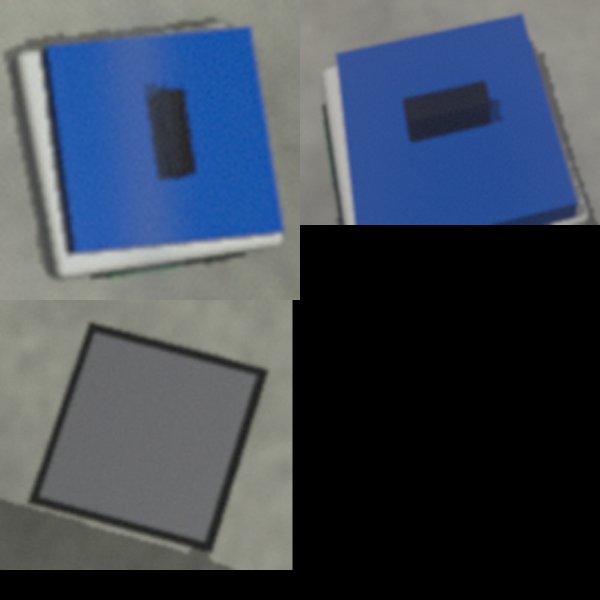

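```bash
python3 - <<'E'
from h import *
np.set_printoptions(precision=4,suppress=True)
ct,cs=vision.get_calibration("top"),vision.get_calibration("side")
T,S=[cv2.imread(f"pics/{n}0.png") for n in("top","side")]
def red(i):
    i=i.astype(int);return (i[...,2]>110)&(i[...,2]>2.2*i[...,1])&(i[...,2]>2.2*i[...,0])
rt=[b for b in blobs(red(T),120) if b[1]<900]; rs=[b for b in blobs(red(S),200)]
print([ (b[0],b[1]) for b in rs])
for b in rt:
    if b[0][1]<150: continue
    e=cv2.minEnclosingCircle(b[2])
    print("top",b[0],b[1],e,plane(ct,b[0],.115))
    for s in rs:
        p,g=tri(ct,b[0],cs,s[0])
        if g<.01: print("   ",s[0],p,g)
p,g=tri(ct,(477.4,269.4),cs,(298.3,419.1));print("bar",p,g)
for u,v in(((502,235),(241,390)),((435,242),(336,369))):print("cover corner",tri(ct,u,cs,v))
print("cover corners z.073",[plane(ct,u,.073) for u in((502,235),(435,242),(444,307),(513,301))])
# mat
m=(T.max(2)<140)&(T.max(2)>0); m2=np.zeros_like(m); m2[225:340,105:225]=1
# grey field: bluish vs bench
I=T.astype(int); f=m2&(I[...,0]-I[...,1]>2)&(I.max(2)<125)&(I.max(2)>60)
for n,b in [("f",b) for b in blobs(f,2000)]:
    box=cv2.boxPoints(cv2.minAreaRect(b[2])); print("mat",b[0],b[1],box)
    w=[plane(ct,u,.005) for u in box]; print(np.array(w),np.mean(w,0),plane(ct,b[0],.005))
# outer mat corners by hand
c=[(140.5,232),(218,249.5),(194,331),(114,309)]
w=np.array([plane(ct,u,.005) for u in c]);print(w,w.mean(0))
c=[(242,157),(312,159),(301,203),(226,193)]
w=np.array([plane(cs,u,.005) for u in c]);print("side",w,w.mean(0))
E
python3 - <<'E'
import cv2
T=cv2.imread("pics/side0.png")
cv2.imwrite("pics/z2.png",cv2.resize(T[140:360,160:430],None,fx=2.7,fy=2.7,interpolation=2))
E
```

```text
[(array([272.2274, 292.224 ]), 385.5), (array([200.4346, 287.5269]), 337.5), (array([388.9108, 279.0987]), 317.5), (array([357.9879, 234.5517]), 248.0)]
top [368.6763 334.7429] 293.0 ((368.90167236328125, 334.73431396484375), 10.157681465148926) [ 0.345  -0.1007  0.115 ]
    [200.4346 287.5269] [ 0.3441 -0.1008  0.1172] 0.00176986103809013
top [381.3936 278.0838] 254.5 ((381.4366149902344, 278.1760559082031), 9.52747917175293) [ 0.4613 -0.1255  0.115 ]
    [272.2274 292.224 ] [ 0.4607 -0.1252  0.1178] 0.0004175346477998267
top [325.5682 201.8869] 250.5 ((325.8214416503906, 201.64285278320312), 9.607503890991211) [ 0.6206 -0.0051  0.115 ]
    [357.9879 234.5517] [ 0.6201 -0.0051  0.1177] 0.0005323660879840486
top [263.5853 195.7433] 250.0 ((263.7149658203125, 195.66822814941406), 9.57344913482666) [0.63   0.1271 0.115 ]
top [378.9566 187.8526] 242.0 ((379.04876708984375, 188.09756469726562), 9.325505256652832) [ 0.6551 -0.1184  0.115 ]
    [388.9108 279.0987] [ 0.6541 -0.1183  0.1169] 0.0007467244390338102
bar [ 0.4881 -0.331   0.0948] 0.00040971963518227593
cover corner (array([ 0.4819, -0.3507,  0.2581]), np.float64(0.1023917437190037))
cover corner (array([ 0.5495, -0.2467,  0.0691]), np.float64(0.00014165935173805885))
cover corners z.073 [array([ 0.5689, -0.3928,  0.073 ]), array([ 0.5489, -0.2459,  0.073 ]), array([ 0.4086, -0.2637,  0.073 ]), array([ 0.4256, -0.4115,  0.073 ])]
mat [164.537  280.9393] 2178.0 [[120.0372 308.3575]
 [139.6301 233.2513]
 [212.0495 252.1433]
 [192.4566 327.2495]]
[[0.3899 0.4469 0.005 ]
 [0.562  0.4195 0.005 ]
 [0.5231 0.2507 0.005 ]
 [0.3529 0.2824 0.005 ]] [0.4569 0.3499 0.005 ] [0.4541 0.3531 0.005 ]
[[0.565  0.4178 0.005 ]
 [0.5296 0.2376 0.005 ]
 [0.3448 0.2784 0.005 ]
 [0.3881 0.4601 0.005 ]] [0.4568 0.3485 0.005 ]
side [[0.384  0.4603 0.005 ]
 [0.5711 0.4264 0.005 ]
 [0.5284 0.242  0.005 ]
 [0.3483 0.3038 0.005 ]] [0.4579 0.3581 0.005 ]
```

View pics/z2.png

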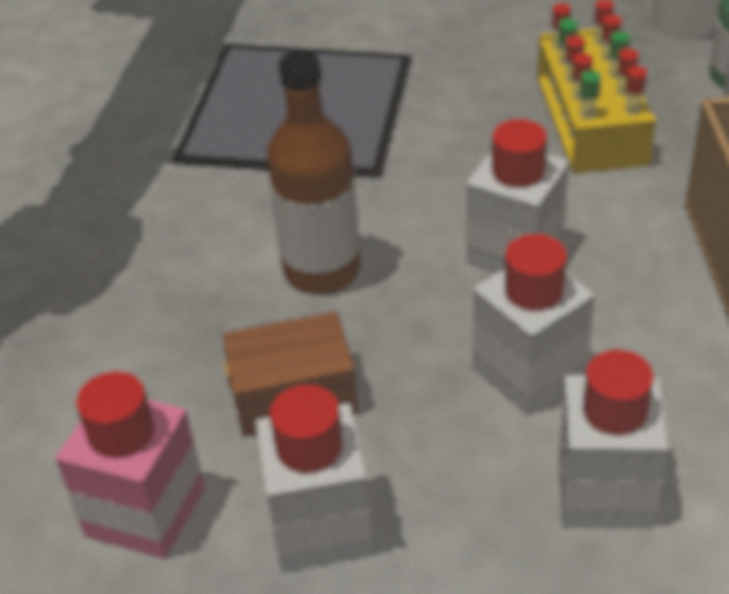

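```bash
python3 -m inch '{"dp":[[-0.023,0.052,-0.006],[-0.023,0.052,-0.006],[-0.023,0.052,-0.006],[-0.023,0.052,-0.006],[-0.023,0.052,-0.006],[-0.023,0.052,-0.006],[-0.023,0.052,-0.006],[0,0,0]],"turn":[0,0,0,0,0,0,0,0]}' -1
python3 - <<'E'
from h import *
c=vision.get_calibration("wrist");np.savez("w1.npz",**c)
cv2.imwrite("pics/w1.png",vision.read_camera("wrist"));print(sensors.get_obs()["tool_pos"])
E
```

```text
time_s: 1.15
tool_pos: [0.5158, 0.3261, 0.2649]
tool_rot: [179.8, 0.1, 69.1]
force: [-0.3, 0.5, 0.5]
grip_width: 0.0865
[0.51311767 0.32939985 0.2644703 ]
```

View pics/w1.png

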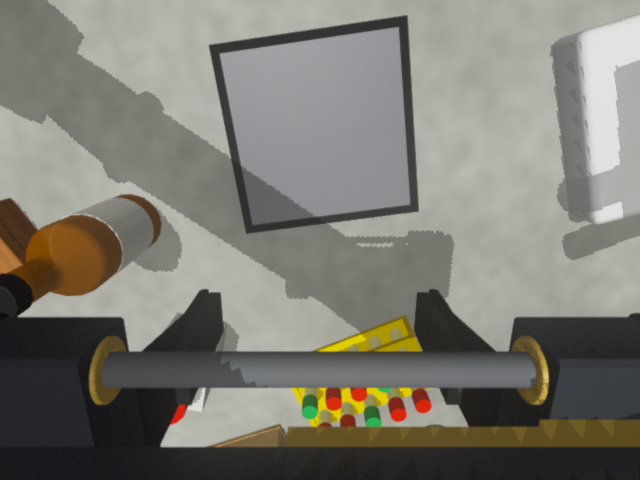

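Mat clear in the wrist view: outer corners about (210,45), (407,16), (418,210), (248,232); bottle at lower left.

```bash
python3 - <<'E'
from h import *
np.set_printoptions(precision=4,suppress=True)
w=dict(np.load("w1.npz"));ct=vision.get_calibration("top");cs=vision.get_calibration("side")
c=np.array([(210,45),(407,16),(418,210),(248,232)],float)
P=np.array([plane(w,u,.005) for u in c]);print(P,P.mean(0),[np.linalg.norm(P[i]-P[i-1]) for i in range(4)])
for i in range(4):
    d=P[i]-P[i-1];print(np.degrees(np.arctan2(d[1],d[0]))%90)
t=[(218,249.5),(194,331),(114,309),(140.5,232)]
t=[(194,331),(114,309),(140.5,232),(218,249.5)]
for tt in t:
  print([ (tri(ct,tt,w,u)) for u in c if tri(ct,tt,w,u)[1]<.02])
print(sensors.get_obs()["tool_pos"],sensors.get_obs()["tool_rot"])
# bottle, box from top + wrist
print("bottle",plane(ct,(262,268),.1),plane(ct,(258,264),.2))
E
```

```text
[[0.3407 0.2824 0.005 ]
 [0.3846 0.465  0.005 ]
 [0.5667 0.4213 0.005 ]
 [0.5236 0.2402 0.005 ]] [0.4539 0.3522 0.005 ] [np.float64(0.18765841868751781), np.float64(0.18779738119700914), np.float64(0.18726624541911902), np.float64(0.18615228826554694)]
76.99968999520533
76.49112879696413
76.49729579178694
76.60956089738603
[(array([0.3425, 0.2805, 0.0021]), np.float64(0.005513257742551973))]
[(array([0.3865, 0.4619, 0.0072]), np.float64(0.005747464622023284))]
[(array([ 0.5681,  0.4218, -0.0041]), np.float64(0.0031133425942489997))]
[(array([ 0.5278,  0.2385, -0.0015]), np.float64(0.005661262299324042))]
[0.5131 0.3294 0.2645] [179.9672   0.028   69.3504]
bottle [0.4771 0.1242 0.1   ] [0.471 0.121 0.2  ]
```

```bash
python3 -m inch '{"dp":[[-0.057,0.019,0],[-0.057,0.019,0],[-0.057,0.019,0],[-0.057,0.019,0],[-0.057,0.019,0],[-0.057,0.019,0],[-0.057,0.019,0],[-0.057,0.019,0]],"turn":[0,0,0,0,0,0,0,0]}' -1
python3 -m inch '{"dp":[[-0.057,0.019,0],[-0.057,0.019,0],[-0.057,0.019,0],[0,0,0],[0,0,0],[0,0,0],[0,0,0]],"turn":[0,0,0,-9.3,-9.3,-9.3,0]}' -1
python3 - <<'E'
from h import *
c=vision.get_calibration("wrist");np.savez("w2.npz",**c)
cv2.imwrite("pics/w2.png",vision.read_camera("wrist"));print(sensors.get_obs()["tool_pos"],sensors.get_obs()["tool_rot"])
E
```

```text
time_s: 2.2
tool_pos: [0.4953, -0.1481, 0.2645]
tool_rot: [180.0, -0.1, 69.9]
force: [2.3, 0.0, 0.7]
grip_width: 0.087
time_s: 3.08
tool_pos: [0.4902, -0.3268, 0.2641]
tool_rot: [-180.0, -0.1, 97.6]
force: [-0.1, -0.1, 1.2]
grip_width: 0.0871
[ 0.49002488 -0.32707955  0.26420229] [ 1.79999906e+02 -5.29553108e-02  9.75133842e+01]
```

View pics/w2.png

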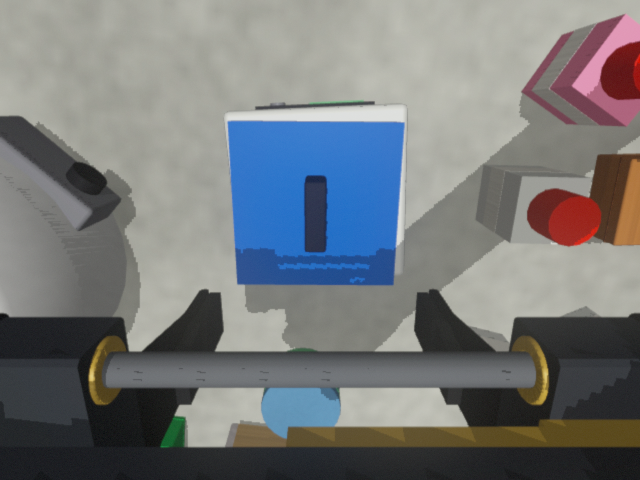

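```bash
python3 - <<'E'
from h import *
np.set_printoptions(precision=4,suppress=True)
w=dict(np.load("w2.npz"));ct=vision.get_calibration("top")
I=cv2.imread("pics/w2.png")
h=cv2.cvtColor(I,cv2.COLOR_BGR2HSV)
m=np.zeros(I.shape[:2],bool);m[150:262,290:345]=I[150:262,290:345,0]<95
for b in blobs(m,300): print(b[0],b[1],cv2.boundingRect(b[2]),cv2.minAreaRect(b[2]))
wc=[(229,122),(405,122),(394,285),(238,284)]
tc=[(513,301),(444,307),(435,242),(502,235)]
P=[]
for u in wc:
    r=[tri(w,u,ct,v) for v in tc]; r=min(r,key=lambda q:q[1]); print(r); P.append(plane(w,u,.073))
P=np.array(P);print(P,P.mean(0))
for i in range(4):
    d=P[i]-P[i-1];print(np.linalg.norm(d),np.degrees(np.arctan2(d[1],d[0]))%90)
for u in((305,180),(326,178),(326,250),(305,252)): print(plane(w,u,.109))
E
python3 -c "
import cv2;I=cv2.imread('pics/w2.png');cv2.imwrite('pics/z3.png',cv2.resize(I[100:300,210:420],None,fx=2.8,fy=2.8,interpolation=0))"
```

```text
[314.9696 213.4953] 1472.5 (305, 176, 21, 76) ((315.0, 213.5), (75.0, 20.0), 90.0)
(array([ 0.4227, -0.4078,  0.0857]), np.float64(0.003752894571817932))
(array([ 0.4033, -0.3204,  0.3401]), np.float64(0.0032454035582310395))
(array([ 0.5487, -0.2455,  0.0759]), np.float64(0.0009804472995437268))
(array([ 0.5691, -0.3932,  0.0721]), np.float64(0.00020888699032786583))
[[ 0.4215 -0.411   0.073 ]
 [ 0.4021 -0.2638  0.073 ]
 [ 0.5504 -0.2449  0.073 ]
 [ 0.5688 -0.3931  0.073 ]] [ 0.4857 -0.3282  0.073 ]
0.14835581346824916 6.9367562803346345
0.14848703940587846 7.515308548886395
0.14955975397591367 7.2650549386432814
0.14933672309598497 7.051035098999563
[ 0.456  -0.3412  0.109 ]
[ 0.4522 -0.325   0.109 ]
[ 0.5117 -0.3168  0.109 ]
[ 0.5158 -0.334   0.109 ]
```

View pics/z3.png

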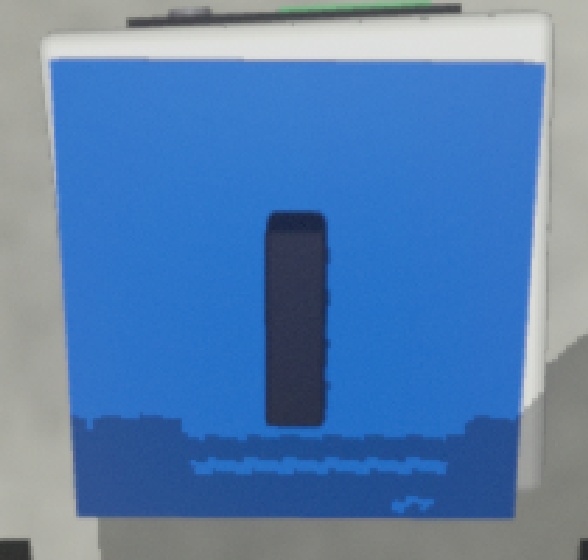

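```bash
python3 -m inch '{"dp":[[0,-0.004,0.05],[0,0,0.05],[0,0,0.045],[0,0,0.025],[0,0,0.012],[0,0,0]],"turn":[0,0,0,0,0,0]}' -1 30
```

```text
time_s: 3.88
tool_pos: [0.4855, -0.3285, 0.0823]
tool_rot: [-180.0, -0.0, 97.5]
force: [-0.0, 0.7, -0.1]
grip_width: 0.087
```

```bash
python3 -m inch '{"dp":[[0,0,0.002],[0,0,0],[0,0,0],[0,0,0],[0,0,0]],"turn":[0,0,0,0,0]}' 1 30
python3 -m inch '{"dp":[[0,0,-0.01],[0,0,-0.02],[0,0,-0.04],[0,0,-0.05],[0,0,-0.05],[0,0,-0.03]],"turn":[0,0,0,0,0,0]}'
python3 - <<'E'
from h import *
c=vision.get_calibration("wrist");np.savez("w3.npz",**c)
cv2.imwrite("pics/w3.png",vision.read_camera("wrist"));print(sensors.get_obs()["tool_pos"],sensors.get_obs()["tool_rot"])
E
```

```text
time_s: 4.5
tool_pos: [0.4855, -0.329, 0.0807]
tool_rot: [180.0, 0.0, 97.6]
force: [-0.7, -0.4, -0.3]
grip_width: 0.0447
time_s: 5.25
tool_pos: [0.4859, -0.33, 0.2853]
tool_rot: [179.7, 0.2, 97.5]
force: [-0.6, -0.8, -0.9]
grip_width: 0.0006
[ 0.48718314 -0.33082664  0.28877948] [179.48670893   0.3054018   97.54119069]
```

View pics/w3.png

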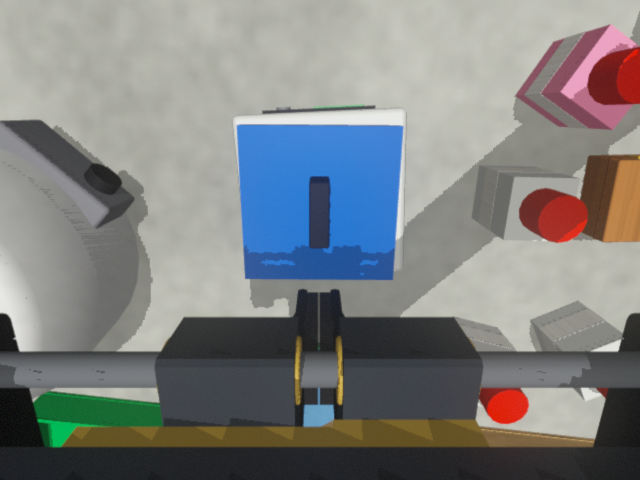

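```bash
python3 -m inch '{"dp":[[0,0,0.02],[0,0,0.03],[0,0,0.03],[0,0,0.03],[0,0,0.01],[0,0,0],[0,0,0]],"turn":[0,0,0,0,0,0,0]}' -0.2 30
```

```text
time_s: 6.18
tool_pos: [0.4862, -0.3296, 0.1622]
tool_rot: [179.9, 0.1, 97.6]
force: [0.2, -0.5, -0.5]
grip_width: 0.0513
```

```bash
python3 -m inch '{"dp":[[0,0,0.04],[0,0,0.03],[0,0,0.01],[0,0,0]],"turn":[0,0,0,0]}' -0.2 30
python3 -m inch '{"dp":[[0,0,0],[0,0,0],[0,0,0],[0,0,0],[0,0,0],[0,0,0],[0,0,0],[0,0,0]],"turn":[0,0,0,0,0,0,0,0]}' 1 30
```

```text
time_s: 6.68
tool_pos: [0.4858, -0.3292, 0.0812]
tool_rot: [180.0, 0.0, 97.6]
force: [0.1, -0.8, 0.2]
grip_width: 0.0517
time_s: 7.68
tool_pos: [0.4856, -0.3291, 0.0808]
tool_rot: [180.0, 0.0, 97.6]
force: [0.1, -0.1, 3.1]
grip_width: 0.0179
```

Width 17.9 mm: bar held. Lift.

```bash
python3 -m inch '{"dp":[[0,0,-0.01],[0,0,-0.02],[0,0,-0.03],[0,0,-0.04],[0,0,-0.05],[0,0,-0.03],[0,0,-0.01],[0,0,0]],"turn":[0,0,0,0,0,0,0,0]}'
python3 - <<'E'
from h import *
c=vision.get_calibration("wrist");np.savez("w4.npz",**c)
cv2.imwrite("pics/w4.png",vision.read_camera("wrist"));o=sensors.get_obs();print(o["tool_pos"],o["tool_rot"],o["grip_width"],o["force"])
E
```

```text
time_s: 8.68
tool_pos: [0.4854, -0.329, 0.2708]
tool_rot: [180.0, 0.0, 97.6]
force: [0.8, -0.2, -1.6]
grip_width: 0.0179
[ 0.48502282 -0.32861927  0.26969789] [-1.79944745e+02 -5.37956676e-02  9.75727349e+01] 0.0177133235414144 [-0.38264814  0.03080342 -1.51478677]
```

View pics/w4.png

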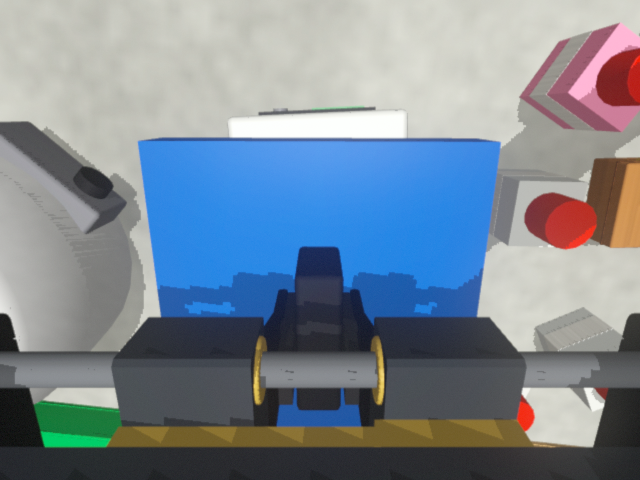

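```bash
python3 -m inch '{"dp":[[0.03,0.005,0],[0.05,0.005,0],[0.06,0.005,0],[0.06,0.005,0],[0.06,0.005,0],[0.06,0.005,0],[0.06,0.005,0],[0.06,0.005,0]],"turn":[0,0,0,0,0,0,0,0]}'
python3 -m inch '{"dp":[[0.06,0.004,0],[0.06,0.004,0],[0.05,0.004,0],[0.04,0.004,0],[0.028,0.004,0],[0,0,0],[0,0,0],[0,0,0]],"turn":[0,0,0,0,0,10.5,10.5,0]}'
python3 - <<'E'
from h import *
c=vision.get_calibration("wrist");np.savez("w5.npz",**c)
cv2.imwrite("pics/w5.png",vision.read_camera("wrist"));o=sensors.get_obs();print(o["tool_pos"],o["tool_rot"],o["grip_width"],o["force"])
cv2.imwrite("pics/t5.png",vision.read_camera("top"))
E
```

```text
time_s: 9.72
tool_pos: [0.4659, 0.1141, 0.2689]
tool_rot: [-179.9, 0.0, 97.6]
force: [0.5, 0.3, -0.5]
grip_width: 0.018
time_s: 10.72
tool_pos: [0.4549, 0.3505, 0.2685]
tool_rot: [-179.9, 0.2, 76.7]
force: [-0.9, 0.1, -2.4]
grip_width: 0.0177
[0.45499276 0.35056075 0.26894161] [-1.79907700e+02  1.31269123e-01  7.67719465e+01] 0.017510569056772222 [-0.32090858 -0.20244075 -1.64804897]
```

View pics/w5.png

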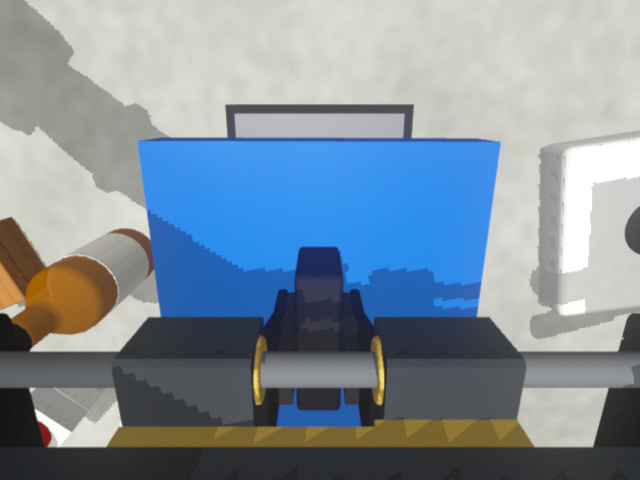

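View pics/t5.png

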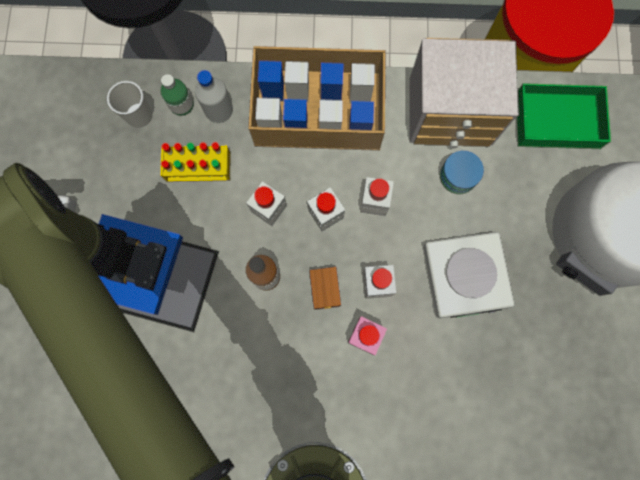

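```bash
python3 -m inch '{"dp":[[0,0,0.04],[0,0,0.06],[0,0,0.05],[0,0,0.04],[0,0,0.02],[0,0,0.008],[0,0,0.005],[0,0,0]],"turn":[0,0,0,0,0,0,0,0]}'
```

```text
time_s: 11.82
tool_pos: [0.456, 0.3513, 0.0482]
tool_rot: [180.0, -0.0, 76.6]
force: [0.2, 0.7, -0.7]
grip_width: 0.0177
```

```bash
python3 -m inch '{"dp":[[0,0,0.003],[0,0,0.003],[0,0,0.001],[0,0,0]],"turn":[0,0,0,0]}'
```

```text
time_s: 12.32
tool_pos: [0.4556, 0.351, 0.0408]
tool_rot: [180.0, -0.0, 76.6]
force: [-0.9, -0.1, -0.6]
grip_width: 0.0177
```

```bash
python3 -m inch '{"dp":[[0,0,0.0005],[0,0,0],[0,0,0],[0,0,0],[0,0,0]],"turn":[0,0,0,0,0]}' -0.2
python3 -m inch '{"dp":[[0,0,-0.02],[0,0,-0.04],[0,0,-0.06],[0,0,-0.06],[0,0,-0.03],[0,0,-0.01],[0,0,0]],"turn":[0,0,0,0,0,0,0]}' 0
python3 - <<'E'
from h import *
c=vision.get_calibration("wrist");np.savez("w6.npz",**c)
cv2.imwrite("pics/w6.png",vision.read_camera("wrist"));o=sensors.get_obs();print(o["tool_pos"],o["tool_rot"],o["grip_width"],o["force"])
T=vision.read_camera("top");cv2.imwrite("pics/t6.png",T)
E
```

```text
time_s: 12.95
tool_pos: [0.4556, 0.351, 0.0401]
tool_rot: [180.0, -0.0, 76.6]
force: [0.2, -2.1, 0.4]
grip_width: 0.0509
time_s: 13.82
tool_pos: [0.4555, 0.3509, 0.2595]
tool_rot: [-180.0, 0.0, 76.6]
force: [-0.8, -1.2, -0.7]
grip_width: 0.0435
[0.45503252 0.35056676 0.25840814] [-1.79921263e+02  1.10200280e-01  7.65735041e+01] 0.0435714363588969 [ 0.26020466 -0.13482967  0.33745844]
```

View pics/w6.png

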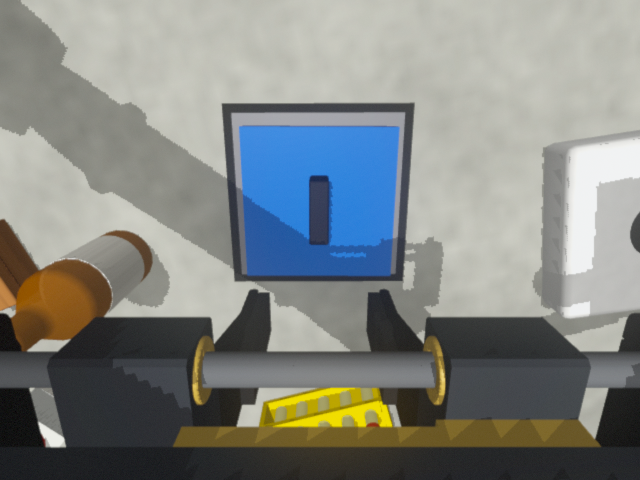

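```bash
python3 -m inch '{"dp":[[-0.036,0.044,0],[-0.036,0.044,0],[-0.036,0.044,0],[-0.035,0.044,0],[-0.035,0.044,0],[0,0,0.06],[0,0,0.04],[0,0,0]],"turn":[0,0,0,0,0,0,0,0]}' -0.4 20
python3 - <<'E'
from h import *
cv2.imwrite("pics/w7.png",vision.read_camera("wrist"));cv2.imwrite("pics/s7.png",vision.read_camera("side"));o=sensors.get_obs();print(o["tool_pos"],o["tool_rot"],o["grip_width"],o["force"])
E
```

```text
time_s: 14.92
tool_pos: [0.6246, 0.126, 0.1544]
tool_rot: [-179.5, 0.3, 76.6]
force: [-0.3, 0.2, 0.3]
grip_width: 0.0606
[0.62821818 0.12689433 0.16012301] [-1.79971994e+02  2.53718148e-02  7.65880625e+01] 0.060911164947878106 [ 0.26617042 -0.79618098 -0.08051031]
```

View pics/w7.png

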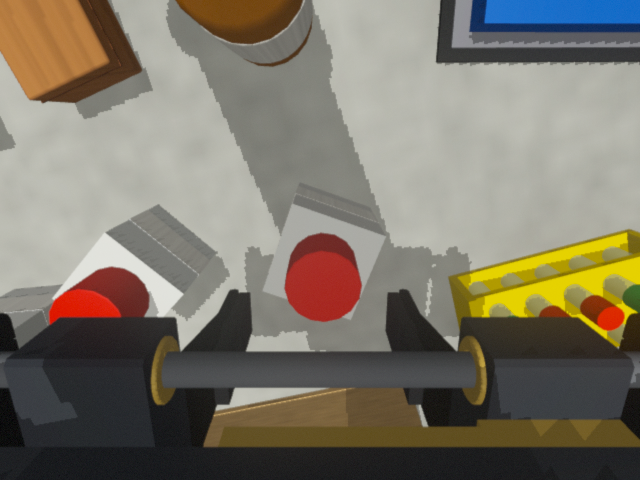

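View pics/s7.png

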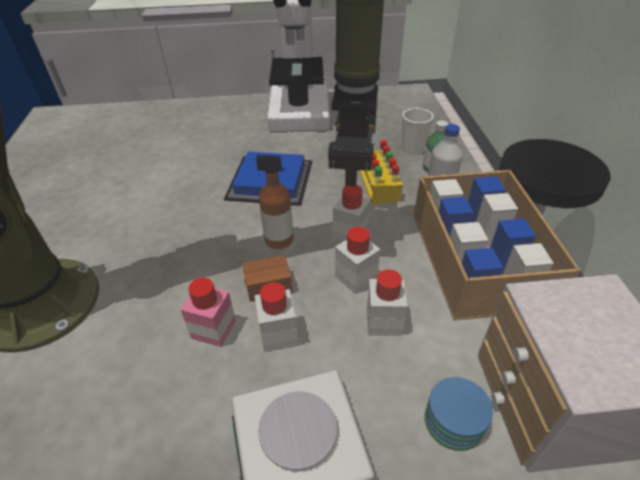

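```bash
python3 - <<'E'
from h import *
np.set_printoptions(precision=4,suppress=True)
w=vision.get_calibration("wrist");ct=vision.get_calibration("top");cs=vision.get_calibration("side")
print("capA",plane(w,(323,283),.12))
T=cv2.imread("pics/t6.png");S=cv2.imread("pics/s7.png")
# pan ellipse
out={}
for n,I,c,(x0,y0,x1,y1) in(("t",T,ct,(440,242,503,302)),("s",S,cs,(250,385,345,475))):
    r=cv2.GaussianBlur(I[y0:y1,x0:x1],(3,3),0); g=r.max(2)
    t,m=cv2.threshold(g,0,255,cv2.THRESH_OTSU|cv2.THRESH_BINARY_INV)
    b=max(blobs(m>0,300),key=lambda q:q[1]); hull=cv2.convexHull(b[2])
    e=cv2.fitEllipse(hull); uv=np.array(e[0])+[x0,y0]; out[n]=uv
    print(n,t,b[1],e,uv,plane(c,uv,.062))
print(tri(ct,out["t"],cs,out["s"]))
c=[(427,241),(499,233),(513,308),(439,316)]
print(np.mean([plane(ct,u,.045) for u in c],0))
E
```

```text
capA [0.6312 0.1288 0.12  ]
t 188.0 2072.5 ((30.178829193115234, 30.345491409301758), (50.20612335205078, 54.222129821777344), 126.24803924560547) [470.1788 272.3455] [ 0.4861 -0.3241  0.062 ]
s 173.0 5085.0 ((48.65500259399414, 46.82898712158203), (81.05715942382812, 81.73249816894531), 100.92411041259766) [298.655 431.829] [ 0.4865 -0.3336  0.062 ]
(array([ 0.4871, -0.3277,  0.0492]), np.float64(0.0016171541720074682))
[ 0.4847 -0.327   0.045 ]
```

```bash
python3 -m inch '{"dp":[[0.001,0.002,0.04],[0,0,0.022],[0,0,0.009],[0,0,0],[0,0,0],[0,0,0],[0,0,0]],"turn":[0,0,0,0,0,0,0]}' -0.4 20
python3 -m inch '{"dp":[[0,0,0],[0,0,0],[0,0,0],[0,0,0]],"turn":[0,0,0,0]}' 1 20
```

```text
time_s: 15.9
tool_pos: [0.6308, 0.1274, 0.0898]
tool_rot: [179.9, -0.0, 76.6]
force: [-1.1, 0.1, -0.7]
grip_width: 0.061
time_s: 16.4
tool_pos: [0.6304, 0.1271, 0.089]
tool_rot: [-180.0, 0.0, 76.6]
force: [-0.6, 0.7, 0.6]
grip_width: 0.0416
```

```bash
python3 -m inch '{"dp":[[0,0,-0.008],[0,0,-0.008],[0,0,0],[0,0,0],[0,0,0]],"turn":[0,0,0,0,0]}'
```

```text
time_s: 17.02
tool_pos: [0.6301, 0.1273, 0.1047]
tool_rot: [-180.0, 0.0, 76.6]
force: [0.6, 0.1, -4.1]
grip_width: 0.0415
```

```bash
python3 -m inch '{"dp":[[0,0,0]],"turn":[0]}'; python3 -m inch '{"dp":[[0,0,0]],"turn":[0]}'
```

```text
time_s: 17.15
tool_pos: [0.6302, 0.1272, 0.1048]
tool_rot: [-180.0, 0.0, 76.6]
force: [0.3, 1.0, -5.9]
grip_width: 0.0413
time_s: 17.27
tool_pos: [0.6304, 0.1273, 0.105]
tool_rot: [-180.0, 0.0, 76.6]
force: [-0.0, 0.3, -4.9]
grip_width: 0.0413
```

```bash
python3 -m inch '{"dp":[[0,0,-0.02],[0,0,-0.04],[0,0,-0.045],[0,0,-0.035],[0,0,-0.015],[-0.02,0.001,0],[-0.04,0.003,0],[-0.05,0.003,0]],"turn":[0,0,0,0,0,0,0,0]}' - 35
python3 -m inch '{"dp":[[-0.055,0.003,0],[-0.055,0.003,0],[-0.055,0.003,0],[-0.055,0.003,0],[-0.05,0.003,0],[-0.045,0.003,0],[-0.025,0.003,0],[-0.013,0,0]],"turn":[0,0,0,0,0,0,0,0]}'
python3 -m inch '{"dp":[[0,0,0]],"turn":[0]}'
python3 - <<'E'
from h import *
c=vision.get_calibration("wrist");np.savez("w8.npz",**c)
cv2.imwrite("pics/w8.png",vision.read_camera("wrist"));o=sensors.get_obs();print(o["tool_pos"],o["tool_rot"],o["grip_width"],o["force"])
E
```

```text
time_s: 18.27
tool_pos: [0.61, 0.0169, 0.2575]
tool_rot: [-179.8, 0.1, 76.6]
force: [-0.2, -0.7, -5.4]
grip_width: 0.0413
time_s: 19.27
tool_pos: [0.5472, -0.3322, 0.2581]
tool_rot: [-179.8, 0.0, 76.3]
force: [-0.3, -0.2, -4.6]
grip_width: 0.0414
time_s: 19.4
tool_pos: [0.5486, -0.3304, 0.2588]
tool_rot: [-179.9, -0.0, 76.4]
force: [0.4, 0.2, -5.4]
grip_width: 0.0413
[ 0.54968443 -0.32877633  0.25915595] [-1.79910783e+02 -7.72219019e-02  7.65702108e+01] 0.04118046237534951 [ 0.82083287  0.18442642 -4.71220102]
```

View pics/w8.png

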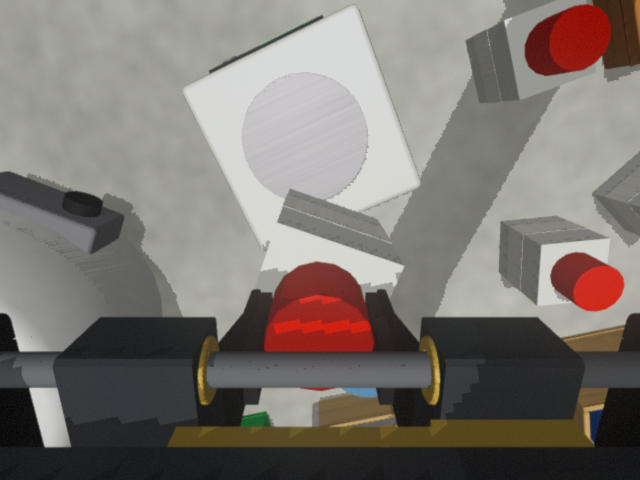

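```bash
python3 - <<'E'
from h import *
np.set_printoptions(precision=4,suppress=True)
w=dict(np.load("w8.npz"));ct=vision.get_calibration("top");cs=vision.get_calibration("side")
I=cv2.imread("pics/w8.png")
h=cv2.cvtColor(I,cv2.COLOR_BGR2HSV);print(I[135,305],I[60,305],h[135,305],h[60,305])
m=np.zeros(I.shape[:2],bool);m[60:188,225:385]=I[60:188,225:385].max(2)<222
b=max(blobs(m,3000),key=lambda q:q[1]);k=b[2][:,0];print(b[1],cv2.boundingRect(b[2]))
# keep outline points above the jar
k=k[(k[:,1]<180)]
e=cv2.fitEllipse(k.astype(np.float32));print(e)
P=np.array([plane(w,u,.062) for u in k])[:,:2]
A=np.c_[2*P,np.ones(len(P))];s=np.linalg.lstsq(A,(P**2).sum(1),rcond=None)[0]
r=np.sqrt(s[2]+s[0]**2+s[1]**2);print("circle",s[:2],r,plane(w,e[0],.062))
for t in ((470.2,272.3),): print(tri(w,e[0],ct,t))
print(tri(w,e[0],cs,(298.3,430)))
c=[(184,88),(357,6),(420,185)]
Q=[plane(w,u,.045) for u in c];print(np.array(Q),(Q[0]+Q[2])/2)
print(sensors.get_obs()["tool_pos"])
E
```

```text
[195 193 196] [217 217 215] [160   4 196] [ 90   2 217]
20193.0 (225, 60, 160, 128)
((304.5, 123.26840209960938), (153.0823516845703, 181.9790496826172), 90.0)
circle [ 0.4791 -0.3253] 0.07314131670004446 [ 0.4694 -0.3231  0.062 ]
(array([ 0.4752, -0.3184,  0.097 ]), np.float64(0.014057203999402463))
(array([ 0.4777, -0.3233,  0.0438]), np.float64(0.016302744189413))
[[ 0.4159 -0.419   0.045 ]
 [ 0.3895 -0.2585  0.045 ]
 [ 0.5493 -0.2317  0.045 ]] [ 0.4826 -0.3254  0.045 ]
[ 0.5497 -0.3288  0.2592]
```

Threshold missed (housing 217 vs pan 195); redo at 206.

```bash
python3 - <<'E'
from h import *
np.set_printoptions(precision=4,suppress=True)
w=dict(np.load("w8.npz"));ct=vision.get_calibration("top");cs=vision.get_calibration("side")
I=cv2.GaussianBlur(cv2.imread("pics/w8.png"),(5,5),0)
m=np.zeros(I.shape[:2],bool);m[60:185,232:378]=I[60:185,232:378].max(2)<207
b=max(blobs(m,3000),key=lambda q:q[1]);k=b[2][:,0];print(b[1],cv2.boundingRect(b[2]))
k=k[(k[:,1]<175)];k=cv2.convexHull(k)[:,0]
e=cv2.fitEllipse(k.astype(np.float32));print(e)
P=np.array([plane(w,u,.062) for u in k])[:,:2]
A=np.c_[2*P,np.ones(len(P))];s=np.linalg.lstsq(A,(P**2).sum(1),rcond=None)[0]
print("circle",s[:2],np.sqrt(s[2]+s[0]**2+s[1]**2),plane(w,e[0],.062))
print(tri(w,e[0],ct,(470.2,272.3)),tri(w,e[0],cs,(298.3,430)))
o=sensors.get_obs();print(o["tool_pos"])
E
```

```text
11837.5 (241, 72, 128, 113)
((305.05010986328125, 137.74302673339844), (127.2370376586914, 132.31483459472656), 163.96701049804688)
circle [ 0.4837 -0.3262] 0.05544931067119005 [ 0.4812 -0.3256  0.062 ]
(array([ 0.4834, -0.3245,  0.0647]), np.float64(0.005144594787442831)) (array([ 0.4838, -0.3258,  0.0499]), np.float64(0.004309704019202731))
[ 0.5497 -0.3288  0.2592]
```

```bash
python3 -m inch '{"dp":[[-0.006,-0.032,0],[-0.006,-0.032,0],[0,0,0.03],[0,0,0.04],[0,0,0.02],[0,0,0.008],[0,0,0],[0,0,0]],"turn":[0,0,0,0,0,0,0,0]}'
python3 - <<'E'
from h import *
cv2.imwrite("pics/s9.png",vision.read_camera("side"));o=sensors.get_obs();print(o["tool_pos"],o["tool_rot"],o["force"])
cv2.imwrite("pics/w9.png",vision.read_camera("wrist"))
E
```

```text
time_s: 20.45
tool_pos: [0.486, -0.3265, 0.1633]
tool_rot: [179.9, 0.0, 76.6]
force: [0.3, 0.2, -5.8]
grip_width: 0.0415
[ 0.48592493 -0.32661872  0.16335678] [1.79868292e+02 1.61241920e-02 7.65909557e+01] [-0.1874363   0.76661794 -4.96690606]
```

View pics/s9.png

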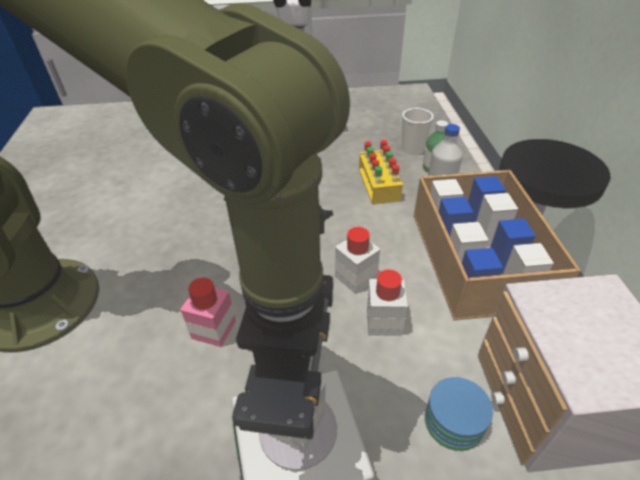

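View pics/w9.png

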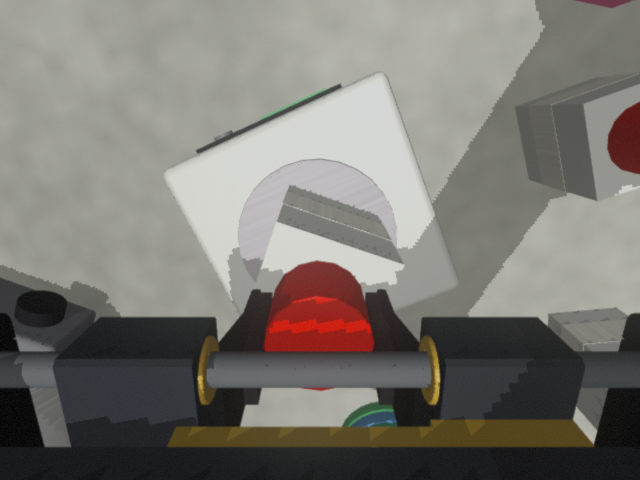

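```bash
python3 -m inch '{"dp":[[0,-0.001,0.005],[0,0,0.005],[0,0,0.003],[0,0,0.002],[0,0,0],[0,0,0]],"turn":[0,0,0,0,0,0]}'
```

```text
time_s: 21.3
tool_pos: [0.4842, -0.3262, 0.1474]
tool_rot: [180.0, -0.0, 76.6]
force: [-1.2, -0.4, -1.3]
grip_width: 0.0419
```

```bash
python3 -m inch '{"dp":[[0,0,0.001],[0,0,0.001],[0,0,0],[0,0,0]],"turn":[0,0,0,0]}'
```

```text
time_s: 21.8
tool_pos: [0.4842, -0.3262, 0.1452]
tool_rot: [180.0, 0.0, 76.6]
force: [-0.6, -0.3, -0.5]
grip_width: 0.041
```

```bash
python3 -m inch '{"dp":[[0,0,0.0005],[0,0,0],[0,0,0]],"turn":[0,0,0]}'; python3 -m inch '{"dp":[[0,0,0],[0,0,0],[0,0,0],[0,0,0],[0,0,0]],"turn":[0,0,0,0,0]}' -0.5
python3 -m inch '{"dp":[[0,0,-0.015],[0,0,-0.03],[0,0,-0.05],[0,0,-0.04],[0,0,-0.01],[0,0.04,0],[0,0.04,0],[0,0,0]],"turn":[0,0,0,0,0,0,0,0]}'
python3 -m inch '{"dp":[[0,0,0],[0,0,0]],"turn":[0,0]}'
python3 - <<'E'
from h import *
c=vision.get_calibration("wrist");np.savez("w10.npz",**c)
cv2.imwrite("pics/w10.png",vision.read_camera("wrist"));o=sensors.get_obs();print(o["tool_pos"],o["tool_rot"],o["force"])
E
```

```text
time_s: 22.18
tool_pos: [0.4841, -0.3262, 0.1446]
tool_rot: [180.0, 0.0, 76.6]
force: [-1.6, -0.1, -0.3]
grip_width: 0.0411
time_s: 22.8
tool_pos: [0.4842, -0.3261, 0.1446]
tool_rot: [180.0, -0.0, 76.6]
force: [0.3, -0.7, 0.4]
grip_width: 0.0651
time_s: 23.8
tool_pos: [0.564, -0.3435, 0.2871]
tool_rot: [-179.8, -0.0, 76.7]
force: [-0.5, 0.3, -0.7]
grip_width: 0.0654
time_s: 24.05
tool_pos: [0.5608, -0.3451, 0.2901]
tool_rot: [180.0, -0.0, 76.5]
force: [-0.3, -0.6, -0.5]
grip_width: 0.0654
[ 0.56091352 -0.34501987  0.29022069] [ 1.79963193e+02 -2.04424077e-02  7.65094476e+01] [-0.70744    -0.05811436  0.01354679]
```

View pics/w10.png

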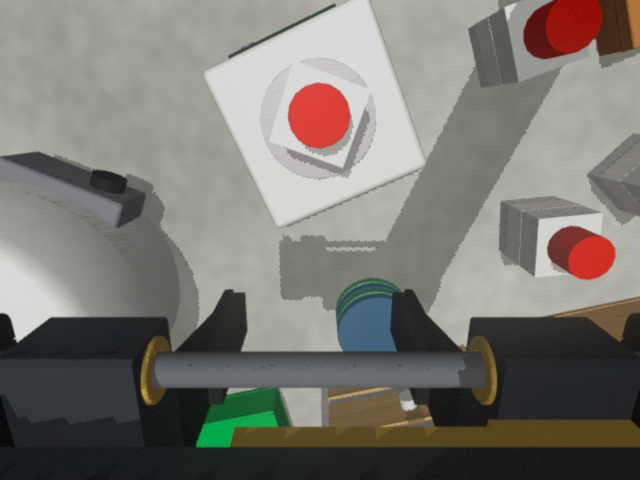

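```bash
python3 - <<'E'
from h import *
np.set_printoptions(precision=4,suppress=True)
w=dict(np.load("w10.npz"))
I=cv2.GaussianBlur(cv2.imread("pics/w10.png"),(3,3),0);i=I.astype(int)
m=(i[...,2]>110)&(i[...,2]>2*i[...,1])&(i[...,2]>2*i[...,0]);m[:70]=0;m[160:]=0;m[:,:270]=0;m[:,370:]=0
b=max(blobs(m,1000),key=lambda q:q[1]);e=cv2.fitEllipse(b[2]);print(e,plane(w,e[0],.176))
# pan outline by eye
k=[(261,118),(376,112),(284,71),(290,167),(350,68),(318,180)]
P=np.array([plane(w,u,.056) for u in k])[:,:2]
A=np.c_[2*P,np.ones(len(P))];s=np.linalg.lstsq(A,(P**2).sum(1),rcond=None)[0]
print("pan",s[:2],np.sqrt(s[2]+s[0]**2+s[1]**2))
c=np.array([(205,74),(370,-3),(425,162),(280,227)])
Q=np.array([plane(w,u,.045) for u in c]);print((Q[0]+Q[2])/2,Q.mean(0))
E
python3 -c "
import cv2;I=cv2.imread('pics/w10.png');cv2.imwrite('pics/z4.png',cv2.resize(I[0:240,190:440],None,fx=2.4,fy=2.4))"
```

```text
((318.747802734375, 115.1783218383789), (59.91161346435547, 63.103721618652344), 177.1988067626953) [ 0.4784 -0.3247  0.176 ]
pan [ 0.4838 -0.3253] 0.054125461925287215
[ 0.4824 -0.3256  0.045 ] [ 0.4837 -0.3246  0.045 ]
```

View pics/z4.png

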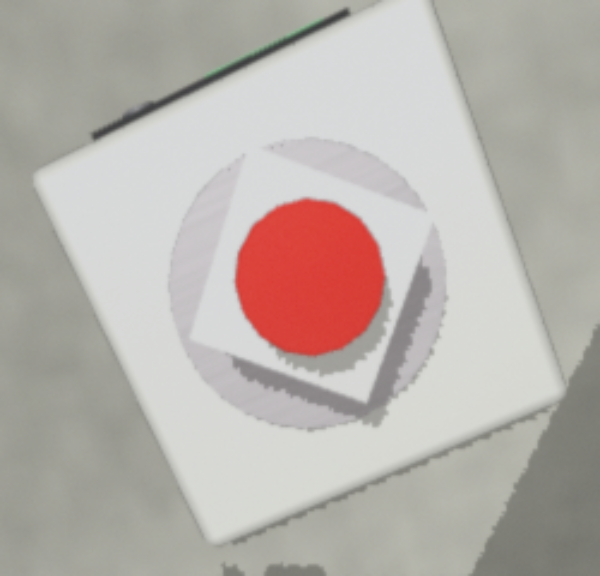

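```bash
python3 -m inch '{"dp":[[0.04,0,0],[0.06,0,0],[0.06,0,0],[0.06,0,0],[0.06,0,0],[0.04,0,0],[0.02,0,0],[0,0,0]],"turn":[0,0,0,0,0,0,0,0]}'
python3 - <<'E'
from h import *
cv2.imwrite("pics/t11.png",vision.read_camera("top"))
cv2.imwrite("pics/s11.png",vision.read_camera("side"))
a=cv2.imread("pics/t11.png");b=cv2.imread("pics/s11.png")
cv2.imwrite("pics/z5.png",np.hstack([cv2.resize(a[210:330,420:520],(400,480),interpolation=2),cv2.resize(b[340:480,220:340],(400,467),interpolation=2)[:467] if 0 else cv2.resize(b[330:480,220:345],(400,480),interpolation=2)]))
E
```

```text
time_s: 25.1
tool_pos: [0.6407, -0.0134, 0.2897]
tool_rot: [180.0, 0.0, 76.7]
force: [0.0, -1.0, 0.6]
grip_width: 0.065
```

View pics/z5.png

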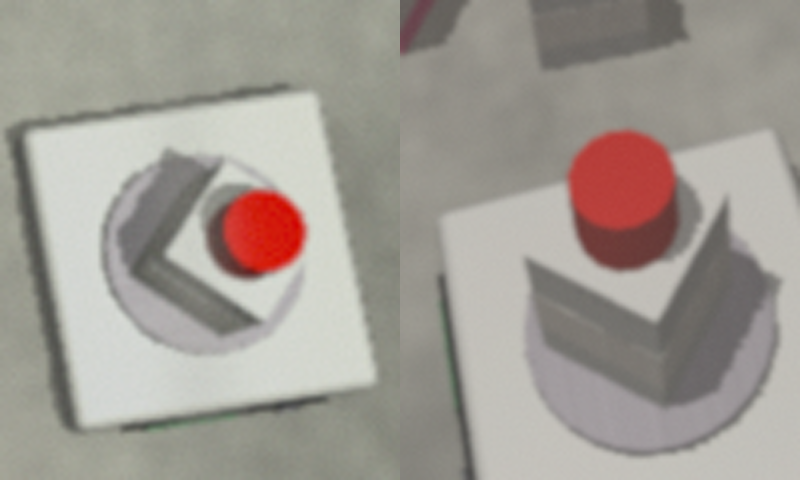

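View pics/t11.png

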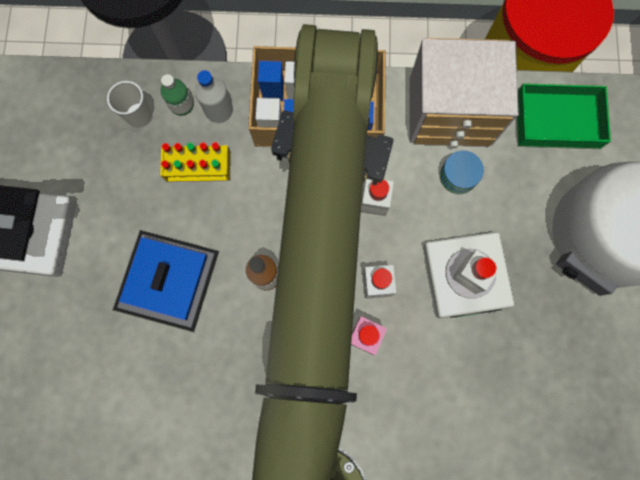

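View pics/s11.png

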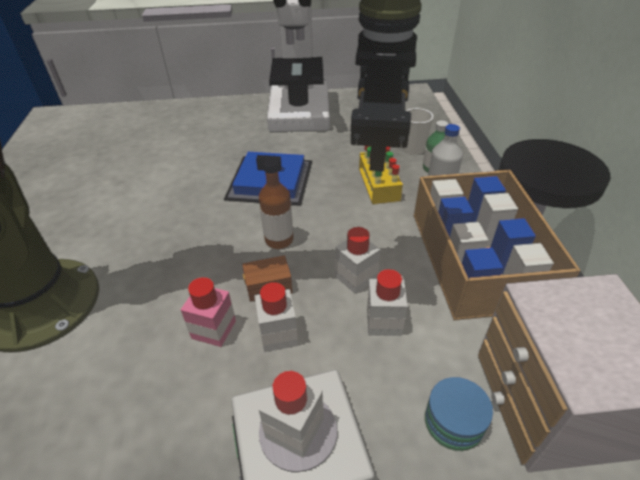

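```bash
python3 - <<'E'
from h import *
np.set_printoptions(precision=4,suppress=True)
ct,cs=vision.get_calibration("top"),vision.get_calibration("side")
print("top cap",plane(ct,(487,267.5),.176))
a,b=plane(ct,(475.5,250),.140),plane(ct,(485.5,290.5),.140);print("top body",(a+b)/2,np.linalg.norm(a-b))
def ctr(p,q,ref):
    m=(p+q)/2;d=(q-p)/np.linalg.norm(q-p);n=np.array([-d[1],d[0],0]);
    if n@(ref-m)<0:n=-n
    return m+.03*n,np.linalg.norm(q-p)
ref=np.array([.484,-.325,.056])
print("top base",ctr(plane(ct,(453.75,278),.056),plane(ct,(476.25,293.25),.056),ref))
print("side base",ctr(plane(cs,(302.8,456.6),.056),plane(cs,(266.25,437.8),.056),ref))
a,b=plane(cs,(259.7,411.25),.140),plane(cs,(322.5,392.5),.140);print("side body",(a+b)/2,np.linalg.norm(a-b))
print("cap tri",tri(ct,(487,267.5),cs,(220+223/3.2,330+179/3.2)))
# pan in side: left 527,right 777, bottom 455 (zoomed) ; top zoom left102 right305 top152 bottom353
print("pan side LR", (plane(cs,(259.7,433),.056)+plane(cs,(337.5,433),.056))/2)
print("pan top",plane(ct,(420+203/4,210+253/4),.056))
E
```

```text
top cap [ 0.4808 -0.3275  0.176 ]
top body [ 0.4804 -0.3246  0.14  ] 0.08453611325047543
top base (array([ 0.4826, -0.3302,  0.056 ]), np.float64(0.057926457589575375))
side base (array([ 0.4815, -0.3244,  0.056 ]), np.float64(0.057263901367000006))
side body [ 0.4817 -0.3289  0.14  ] 0.08230068902282339
cap tri (array([ 0.4812, -0.3273,  0.1764]), np.float64(0.0009682606292169345))
pan side LR [ 0.4861 -0.3325  0.056 ]
pan top [ 0.485  -0.3269  0.056 ]
```

```bash
python3 - <<'E'
from h import *
np.set_printoptions(precision=4,suppress=True)
w=dict(np.load("w6.npz"))
m=np.array([plane(w,u,.005) for u in((222,104),(414,104),(404,281),(236,281))])
c=np.array([plane(w,u,.033) for u in((240,126),(398,126),(392,276),(244,276))])
print("mat",m.mean(0),"cover",c.mean(0),[np.linalg.norm(c[i]-c[i-1]) for i in range(4)])
ct=vision.get_calibration("top");T=cv2.imread("pics/t11.png")
h=cv2.cvtColor(T,cv2.COLOR_BGR2HSV);b=max(blobs(((h[...,0]>105)&(h[...,0]<128)&(h[...,1]>150))[200:340,90:240],1000),key=lambda q:q[1])
r=cv2.minAreaRect(b[2]);print(plane(ct,np.array(r[0])+[90,200],.033),r)
# bystanders: match patches between first and last pictures
for n,f,R in(("bottle s","s",(255,155,300,250)),("box s","s",(240,255,295,300)),("jarD s","s",(252,280,302,350)),("jarB s","s",(334,226,382,292)),("jarC s","s",(365,268,410,336)),("dishes t","t",(438,148,488,198)),("dishes s","s",(420,375,498,450)),("bottle t","t",(244,248,276,290)),("pink t","t",(346,312,390,358))):
    a=cv2.imread("pics/%s0.png"%{"s":"side","t":"top"}[f],0);d=cv2.imread("pics/%s11.png"%f,0)
    x0,y0,x1,y1=R;q=cv2.matchTemplate(d[y0-10:y1+10,x0-10:x1+10],a[y0:y1,x0:x1],cv2.TM_CCOEFF_NORMED);_,v,_,l=cv2.minMaxLoc(q);print(n,round(v,3),l[0]-10,l[1]-10)
o=sensors.get_obs();print(o["time_s"],o["tool_pos"])
E
```

```text
mat [0.4546 0.3521 0.005 ] cover [0.4556 0.3512 0.033 ] [np.float64(0.1506942975117695), np.float64(0.147118953234781), np.float64(0.1506946103291405), np.float64(0.1547744845106741)]
[0.4581 0.3504 0.033 ] ((72.37734985351562, 77.67924499511719), (71.70220947265625, 68.6802749633789), 15.945395469665527)
bottle s 0.818 0 -1
box s 0.71 0 0
jarD s 0.999 0 0
jarB s 0.843 0 0
jarC s 0.905 0 0
dishes t 0.998 0 0
dishes s 0.999 0 0
bottle t 0.995 0 0
pink t 0.683 0 0
25.2 [ 0.6405 -0.0169  0.2899]
```

```bash
python3 -c "
from cell import env
print(env.sign_off())"
```

```text
the job is handed in; nothing more can be done
None
```

The job was handed in at about 25 s of the 72 s allowed. The blue cover lies on the mat and the heavy jar stands upright on the pan.

- **Cover:** It lies right way up and squared to the mat, about 1 mm off centre in the wrist view and 3–4 mm in the top view. My first grip missed because I lifted before the slow fingers had closed. The cover did not visibly move, and I repeated the grip with a longer wait.
- **Heavy jar:** The first jar I lifted, the one at (0.63, 0.13), pulled with about 5 N, roughly 500 g, against under 1 N for an empty one. I therefore did not lift the others.
- **On the pan:** The cap top measures 0.176 m high, so the pan has sunk about 5.6 mm, as expected for the heavy jar. Its centre is about 4 mm from the pan's centre. I left that uncorrected.
- **Disagreement between views:** The views differed by several mm on the pan centre. The side view put it 6–9 mm further to the right (in y) than the others did. I used the wrist and top views.
- **Bystanders:** Comparing the first and last pictures, the three other jars, box, dishes and pink jar showed no shift. The bottle matched to within 1 pixel. The match for the box and the pink jar was weaker (about 0.7) than for the dishes (0.99).
- **Robot:** At sign-off the gripper was open, 0.29 m above the bench and touching nothing.

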